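# Release the latched key on the dust extractor

## Task

One of the four identical white keys on the bench dust extractor is still latched down. Feel for it with light fingertip taps, pushing none of the raised keys in more than half way, then press the latched key down until it clicks and let it spring back up. Finish with all four keys raised and the hand clear, and leave the tools, bottles and work on and around the extractor where they are: nothing is to be picked up.

Things in the scene. Friction and masses are not known exactly. Their poses are not given: they have to be found in the camera images.
- extractor: Bench dust extractor, fixed to the table: grey cabinet 340 mm wide (y), 270 mm deep (x), origin under its centre, front (-x) roughly towards the robot. A flat black deck, 62 mm above the table, runs along the front and carries the key row; the grille behind, 90 mm high with a 97 mm rim, starts 40 mm beyond the key centres. A fuse cap 6 mm high stands 49 mm beyond place 1.
- place_1 (a point): Place 1 of 4 in the key row (end on the extractor's +y side, by the fuse cap): on the key's centre line, fixed to the cabinet at the height of the top of a RAISED key: 76 mm above the table, 14 mm above the deck. Which key stands here is not told. Places are 42 mm apart along the extractor's y.
- place_2 (a point): Place 2 of 4 in the key row: on the key's centre line, fixed to the cabinet at the height of the top of a RAISED key: 76 mm above the table, 14 mm above the deck. Which key stands here is not told. All four white keys look alike: cap 32 mm deep (x), 26 mm wide (y), moving straight down.
- place_3 (a point): Place 3 of 4 in the key row: on the key's centre line, fixed to the cabinet at the height of the top of a RAISED key: 76 mm above the table, 14 mm above the deck. Which key stands here is not told. The top of the latched key stands 4 to 5 mm below this level; every key bottoms 10 mm below it.
- place_4 (a point): Place 4 of 4 in the key row (end by the sanding block): on the key's centre line, fixed to the cabinet at the height of the top of a RAISED key: 76 mm above the table, 14 mm above the deck. Which key stands here is not told.
- latched_key (a joint): Travel in m of the one key that starts latched, wherever in the row it stands: 0 raised, 0.004 to 0.005 latched, 0.010 bottom (rubber stop). Push-push: pressed past 0.009 (best to the bottom) and let go, it is released and springs up to 0; pressed so far again, it latches again. Spring 2.8 N raised, 3.3 N where latched, 3.8 N at the bottom.
- raised_key_a (a joint): Travel in m of one of the three keys that start raised, place in the row not told: 0 raised, growing as it is pressed. It starts to move at 2.8 N and gains only 0.1 N per mm. Same push-push action: pushed past about 0.0085 and let go, it would latch at 0.004 to 0.005.
- raised_key_b (a joint): Travel in m of one of the three keys that start raised, place in the row not told: 0 raised, growing as it is pressed. It starts to move at 2.8 N and gains only 0.1 N per mm. Same push-push action: pushed past about 0.0085 and let go, it would latch at 0.004 to 0.005.
- raised_key_c (a joint): Travel in m of one of the three keys that start raised, place in the row not told: 0 raised, growing as it is pressed. It starts to move at 2.8 N and gains only 0.1 N per mm. Same push-push action: pushed past about 0.0085 and let go, it would latch at 0.004 to 0.005.
- carving: Bystander: small wooden relief of a face, 94 x 64 mm, 29 mm high, lying loose on the extractor's grille. Origin: centre of its underside.
- sanding_block: Bystander: cork sanding block, 40 x 70 mm, 26 mm high, lying loose on the extractor's black deck beyond the place_4 end of the key row; its near side is at least 25 mm from the last key. Origin: centre of its underside.
- gouge: Bystander: carving gouge with a light wooden handle, about 200 mm long and 22 mm thick, lying loose on the grille, shaft away from the keys. Origin on its underside, near the middle of its length.
- mallet: Bystander: round wooden carver's mallet standing on its head, 94 mm across, 220 mm high. Origin: centre of its underside.
- tub: Bystander: open white plastic tub, 110 mm across, 75 mm high. Origin: centre of its underside.
- paint_blue: Bystander: small blue paint bottle, 36 mm across, 75 mm high. Origin: centre of its underside.
- paint_red: Bystander: small red paint bottle, 36 mm across, 75 mm high. Origin: centre of its underside.
- bench_brush: Bystander: bench brush, 200 mm long, lying on the table left of the extractor's front. Origin on its underside, near the middle of its length.

How it is judged:
By the outcome, as a careful person would: the job done as asked, in the order asked, and still so for the second after the job is handed in, with the robot touching nothing.
It also fails if it takes over 42 s, if anything falls off the work surface, if the arm or the gripper's body presses on something with over 40 N, if the wrist force passes 120 N, or if a joint passes its speed limit or range.

## Robot

A 6-joint arm with a two-finger parallel gripper is mounted at the origin on the work surface. World frame = base frame: x ahead of the robot, y to its left, z up, the work surface at z = 0. Lengths are in m, angles in rad, forces in N, time in s.
With the tool pointing down it reaches from about 0.275 to 0.725 m from the base axis. Payload 5.6 kg.
Tool frame: the origin (TCP) lies midway between the tips of the shut fingers; the grasp point (between the pads) lies 19 mm behind it (tcp_to_grasp is the distance from the TCP to the grasp point, in m); z points along the fingers, y is the line along which they close (so a half turn about z gives the same grasp; the last joint's range is limited). The gripper opens to 85 mm and grips with 20 to 120 N. Pads are 22 mm wide; open, the fingers measure 114 mm over their backs; the gripper's body (76 mm by 85 mm) begins 54 mm behind the grasp point. The pads swing forward as they close: fully open they stand 13 mm farther back than shut.
Start: joints at [1.607, 0.255, 0.108, 0, -1.424, -0.285], TCP at [0.135, 0.533, 0.231] pointing down, gripper open.
Joint ranges: [-2.95, 2.95], [-1.21, 1.97], [-1.09, 1.5], [-2.87, 1.71], [-2.94, -0.07], [-3.05, 3.05]. Speed limits (rad/s): [2.57, 2.57, 3.14, 3.14, 3.14, 3.14].

## Interface

Orientations are given as a rotation vector (axis times angle).
In Python, from rig import * gives the robot as it stands.
- The arm moves only by the shell command python3 -m handwheel 'ROWS' [FORCE]. ROWS is JSON, a list of rows, each an object of numbers: "fingers": the closure in counts, from 0 (fully open) to 255 (shut); "x", "y", "z": the shift along the tool's x, y, z in units of 30 mm (1.0 is 30 mm); "roll": the turn about the tool's z in units of 8 degrees (1.0 is 8 degrees). In form: [{"fingers": .., "x": .., "y": .., "z": .., "roll": ..}, ...]. A call has 1 to 8 rows; each row is the pose to reach, as a shift and turn from the pose commanded when the call began, along the tool's axes at that moment; what a row does not reach only later rows make up. A row lasts 1/8 s, in which the tool goes at most 62.5 mm and 10.7 degrees, less where a joint would pass 70% of its speed; a pose out of reach is approached as far as the arm can. A call with a gripper value outside its range is refused whole. The fingers move at their own pace and stop on an object; FORCE is the grip in N (left out, the last holds). Time passes only in rows, so rows that repeat a pose let the fingers close. It gives the time, the measured TCP pose, the force, the opening and the grip force at its end, in the units of the state.
- read_state(): the state, without advancing time (a new reading comes with each control period).
- read_camera(name): name is "scene" or "top"; returns the picture (384x512x3 uint8, red, green, blue); there is no depth.
- calibration(name): a dict with "mtx" (3x3 intrinsics, pixels), "R" (3x3) and "t" (3): a world point X has camera coordinates R X + t. Camera axes: x right, y down, z forward; pixel columns grow to the right and rows downward; lengths in m; the calibration is good to about 2 mm. A picture is of the moment at which its call begins. calibration takes no time and is no camera call.
- finish_job(): hands the job in; it is judged then, once.
The state is a dict: "t": time; "qpos": joint angles; "qvel": joint speeds; "effort": joint torques, N m; "eef_pos": TCP position; "tcp_rot": TCP orientation; "wrist_force": force on the tool from outside, world axes, zero at the start; "ft_torque": the same for the moment, N m; "width": finger opening in m; "grip_force": force on a finger pad.
Only numpy, scipy, OpenCV 4.12 (cv2) and the standard library are available. Lean on these libraries where they do the work, as an engineer would, in place of code of your own. Each camera call takes 0.05 s, during which the arm holds its last target. There are 200 camera calls.

## Working session

There is one attempt and no reset: what is moved stays moved. The work goes in short steps, Python scripts to look and compute and a shell command to move; the robot and the scene stay as the last step left them, time stands still between calls to the robot, and variables do not carry over. Pictures are saved under pics/ and viewed, at most 10 in all, crops included, and the job is handed in when it is done.

```bash
mkdir -p pics
python3 - <<'E'
from rig import *
import cv2
for n in("scene","top"):
    cv2.imwrite(f"pics/{n}0.png",cv2.resize(read_camera(n)[:,:,::-1],(800,600),interpolation=cv2.INTER_CUBIC))
s=read_state();print({k:s[k] for k in("t","eef_pos","tcp_rot","wrist_force","width")})
E
```

```text
{'t': 0.1, 'eef_pos': array([0.13526543, 0.53265051, 0.23048282]), 'tcp_rot': array([ 3.11558018e+00, -3.89713668e-01, -2.05690298e-04]), 'wrist_force': array([ 0.65788344,  0.00398371, -0.52684724]), 'width': 0.08570240398913792}
```

View pics/top0.png

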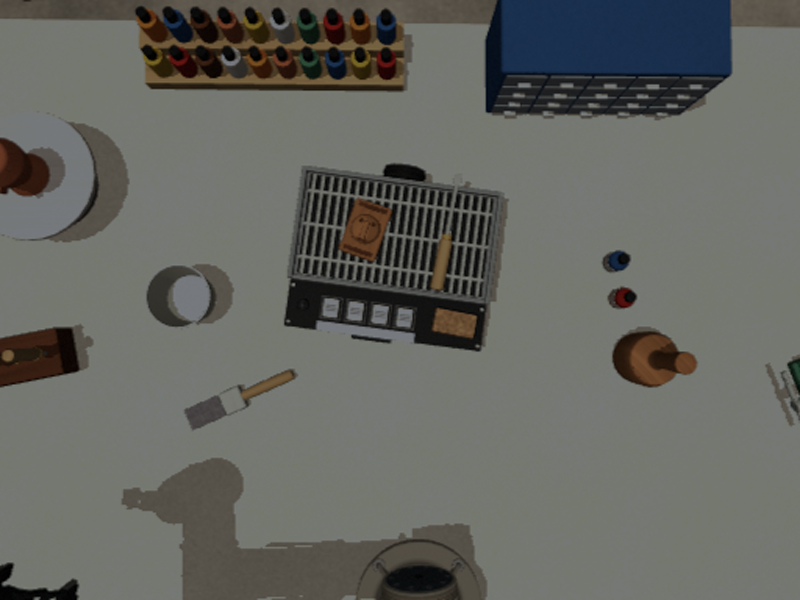

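View pics/scene0.png

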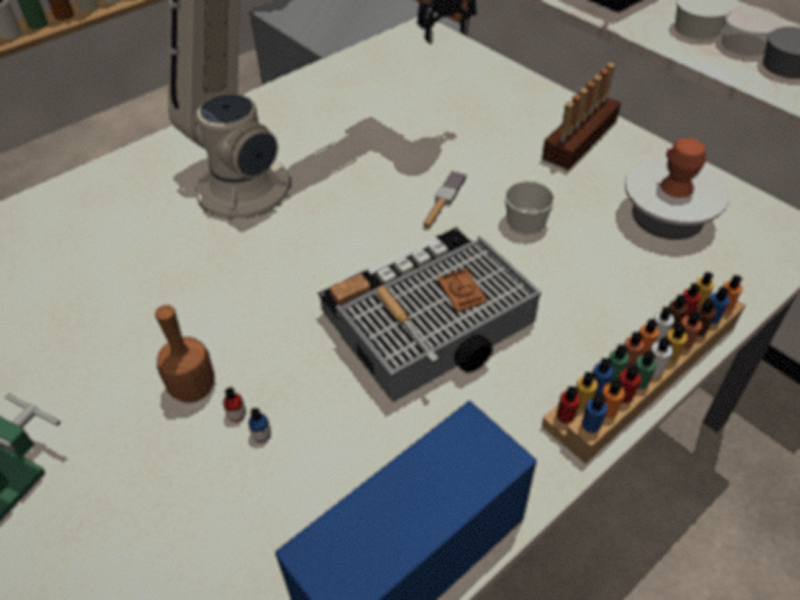

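The top view shows the row of four keys at about (331,308) to (404,318) in the 800x600 picture. The fuse cap is on the left, at (305,303), and the sanding block on the right, at (455,323). I'll enlarge this area.

Run:
```python
from rig import *
import cv2
im=read_camera("top")[170:230,175:320,::-1]
im=cv2.convertScaleAbs(im,alpha=1.3)
cv2.imwrite("pics/crop1.png",cv2.resize(im,None,fx=5.5,fy=5.5,interpolation=cv2.INTER_CUBIC))
```

```text
(no output)
```

View pics/crop1.png

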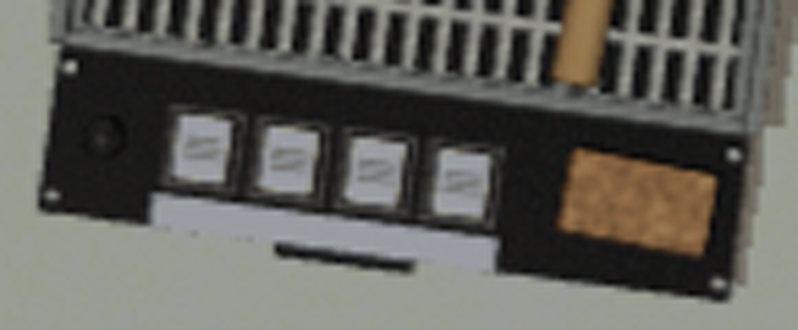

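```bash
cat > h.py <<'E'
from rig import *
import numpy as np
from scipy.spatial.transform import Rotation as Ro
def ray(px,z,n="top"):
    c=calibration(n);K,R,t=[np.array(c[k]) for k in("mtx","R","t")]
    o=-R.T@t;d=R.T@np.linalg.solve(K,[px[0],px[1],1]);return o+d*(z-o[2])/d[2]
def P(uv,z): return ray(((uv[0]+.5)/5.5-.5+175,(uv[1]+.5)/5.5-.5+170),z)
def units(target):
    s=read_state();R=Ro.from_rotvec(s["tcp_rot"]).as_matrix()
    return R.T@(np.array(target)-s["eef_pos"])/.03
E
python3 - <<'E'
from h import *
k=np.array([P(u,.076) for u in[(203,149),(291,160),(377,173),(464,184)]]);print(k.round(4))
c=np.array([P(u,.062) for u in[(69,66),(735,155),(52,196),(718,284)]]);print(c.round(4))
d=(k[0]-k[3]);print(np.linalg.norm(d)/3)
e=(c[0]-c[1]+c[2]-c[3]);yk=np.degrees(np.arctan2(-d[0],d[1]));yc=np.degrees(np.arctan2(-e[0],e[1]));print(yk,yc)
y=np.radians(yc);m=k.mean(0);pl=[m+.042*i*np.array([-np.sin(y),np.cos(y),0]) for i in(1.5,.5,-.5,-1.5)];print(np.round(pl,4))
R=Ro.from_rotvec(read_state()["tcp_rot"]).as_matrix();print(R.round(3),np.degrees(np.arctan2(R[1,0],R[0,0])))
p=pl[0].copy();p[2]=.2;print(units(p))
E
```

```text
[[0.5209 0.1517 0.076 ]
 [0.5158 0.1095 0.076 ]
 [0.5097 0.0682 0.076 ]
 [0.5046 0.0264 0.076 ]]
[[ 0.5615  0.2185  0.062 ]
 [ 0.5194 -0.1058  0.062 ]
 [ 0.4983  0.226   0.062 ]
 [ 0.4567 -0.0973  0.062 ]]
0.04209828255389047
-7.4368669880930325 -7.3685878212827145
[[0.5208 0.1514 0.076 ]
 [0.5154 0.1098 0.076 ]
 [0.51   0.0681 0.076 ]
 [0.5047 0.0265 0.076 ]]
[[ 0.969 -0.246 -0.   ]
 [-0.246 -0.969 -0.001]
 [ 0.     0.001 -1.   ]] -14.259767192656142
[15.58517898  9.15145959  1.03448434]
```

```bash
python3 -m handwheel '[{"fingers":255,"x":0.7,"y":0.4,"z":0},{"fingers":255,"x":2,"y":1.2,"z":0,"roll":-0.3},{"fingers":255,"x":3.4,"y":2,"z":0,"roll":-0.6},{"fingers":255,"x":5,"y":2.9,"z":0,"roll":-0.86},{"fingers":255,"x":6.6,"y":3.9,"z":0,"roll":-0.86},{"fingers":255,"x":8.2,"y":4.8,"z":0,"roll":-0.86},{"fingers":255,"x":9.8,"y":5.7,"z":0,"roll":-0.86},{"fingers":255,"x":11,"y":6.4,"z":0,"roll":-0.86}]' 20
python3 - <<'E'
from h import *
print(units([.5208,.1514,.1]))
E
```

```text
[15.58453432  9.14747457  4.36781536]$[0]: bad value
```

```bash
python3 -m handwheel '[{"fingers":255,"x":0.7,"y":0.4,"z":0,"roll":0},{"fingers":255,"x":2,"y":1.2,"z":0,"roll":-0.3},{"fingers":255,"x":3.4,"y":2,"z":0,"roll":-0.6},{"fingers":255,"x":5,"y":2.9,"z":0,"roll":-0.86},{"fingers":255,"x":6.6,"y":3.9,"z":0,"roll":-0.86},{"fingers":255,"x":8.2,"y":4.8,"z":0,"roll":-0.86},{"fingers":255,"x":9.8,"y":5.7,"z":0,"roll":-0.86},{"fingers":255,"x":11,"y":6.4,"z":0,"roll":-0.86}]' 20
python3 - <<'E'
from h import *
print(units([.5208,.1514,.1]))
E
```

```text
t: 1.15
eef_pos: [0.4092, 0.263, 0.2314]
tcp_rot: [3.135, -0.204, 0.0]
wrist_force: [0.7, 1.2, -0.3]
width: -0.0002
grip_force: 0.0
[4.17161893 3.20607438 4.38003981]
```

```bash
python3 -m handwheel '[{"fingers":255,"x":1.3,"y":1,"z":0,"roll":0},{"fingers":255,"x":2.6,"y":2,"z":0,"roll":0},{"fingers":255,"x":3.7,"y":2.8,"z":0.4,"roll":0},{"fingers":255,"x":4.17,"y":3.2,"z":1.6,"roll":0},{"fingers":255,"x":4.17,"y":3.2,"z":3,"roll":0},{"fingers":255,"x":4.17,"y":3.2,"z":4.2,"roll":0},{"fingers":255,"x":4.17,"y":3.2,"z":4.4,"roll":0},{"fingers":255,"x":4.17,"y":3.2,"z":4.4,"roll":0}]'
python3 - <<'E'
from h import *
import cv2
print(read_state()["eef_pos"],units([.5208,.1514,.076]))
a=read_camera("top")[150:240,175:320,::-1];b=read_camera("scene")[130:220,190:335,::-1]
cv2.imwrite("pics/c2.png",cv2.resize(cv2.convertScaleAbs(np.hstack([a,b]),alpha=1.2),(800,248),interpolation=cv2.INTER_CUBIC))
E
```

```text
t: 2.15
eef_pos: [0.5202, 0.1542, 0.1003]
tcp_rot: [3.135, -0.202, 0.002]
wrist_force: [0.1, -0.5, 1.4]
width: 0.0002
grip_force: 0.0
[0.52017762 0.15415007 0.10027879] [0.03146269 0.0882682  0.80932539]
```

View pics/c2.png

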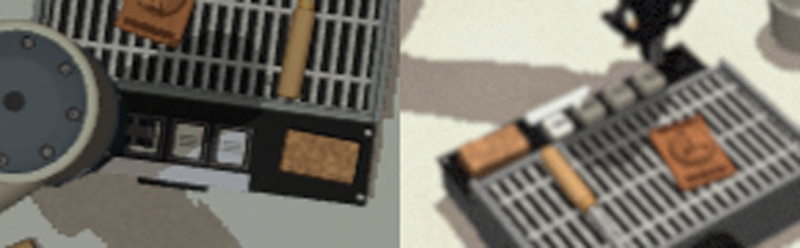

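The fingertip hangs over key 1, at (650,60) in the right half of the picture, clear of the carving and the grille. I'll ease down to just above the key top.

```bash
cat >> h.py <<'E'
def feel(n=4):
    S=[]
    for _ in range(n):
        read_camera("top");s=read_state();S.append([*s["eef_pos"]*1000,*s["wrist_force"]])
    S=np.array(S);print("t",s["t"],"pos",S[:,:3].mean(0).round(2),"F",S[:,3:].mean(0).round(2),"Fz",S[:,5].round(1),"z",S[:,2].round(2))
E
python3 -m handwheel '[{"fingers":255,"x":0.03,"y":0.08,"z":0.35,"roll":0},{"fingers":255,"x":0.03,"y":0.08,"z":0.7,"roll":0},{"fingers":255,"x":0.03,"y":0.08,"z":0.7,"roll":0}]' >/dev/null; python3 -c "
from h import *;feel()"
python3 -m handwheel '[{"fingers":255,"x":0,"y":0,"z":0.05,"roll":0},{"fingers":255,"x":0,"y":0,"z":0.05,"roll":0}]' >/dev/null; python3 -c "
from h import *;feel()"
```

```text
t 2.825 pos [520.3  151.93  78.2 ] F [ 0.12  0.17 -0.43] Fz [-0.4 -0.7 -0.1 -0.6] z [77.73 78.16 78.39 78.53]
t 3.275 pos [520.32 151.96  76.84] F [-0.04 -0.16  0.19] Fz [0.  0.1 0.  0.6] z [76.81 76.85 76.85 76.83]
```

```bash
python3 -m handwheel '[{"fingers":255,"x":0,"y":0,"z":0.05,"roll":0},{"fingers":255,"x":0,"y":0,"z":0.05,"roll":0}]' >/dev/null; python3 -c "
from h import *;feel()"
python3 -m handwheel '[{"fingers":255,"x":0,"y":0,"z":0.04,"roll":0},{"fingers":255,"x":0,"y":0,"z":0.04,"roll":0}]' >/dev/null; python3 -c "
from h import *;feel()"
```

```text
t 3.725 pos [520.47 152.04  75.56] F [-0.06 -0.47  2.8 ] Fz [2.6 3.3 2.7 2.7] z [75.55 75.61 75.56 75.53]
t 4.175 pos [520.47 152.02  74.16] F [0.09 0.25 2.34] Fz [3.  2.1 1.6 2.7] z [74.14 74.16 74.17 74.16]
```

Key 1 is raised: it meets the finger at 76 mm with 2.8 N. Next is key 2.

```bash
python3 -m handwheel '[{"fingers":255,"x":0,"y":0,"z":-0.35,"roll":0},{"fingers":255,"x":0,"y":0.5,"z":-0.35,"roll":0},{"fingers":255,"x":0,"y":1.1,"z":-0.35,"roll":0},{"fingers":255,"x":0,"y":1.4,"z":-0.35,"roll":0},{"fingers":255,"x":0,"y":1.4,"z":-0.2,"roll":0},{"fingers":255,"x":0,"y":1.4,"z":-0.08,"roll":0},{"fingers":255,"x":0,"y":1.4,"z":-0.02,"roll":0},{"fingers":255,"x":0,"y":1.4,"z":0,"roll":0}]' >/dev/null; python3 -c "
from h import *;feel()"
```

```text
t 5.375 pos [514.83 110.29  74.13] F [-0.73 -1.5   3.22] Fz [3.1 3.1 3.5 3.2] z [74.06 74.12 74.16 74.18]
```

```bash
python3 -m handwheel '[{"fingers":255,"x":0,"y":0,"z":-0.35,"roll":0},{"fingers":255,"x":0,"y":0.5,"z":-0.35,"roll":0},{"fingers":255,"x":0,"y":1.1,"z":-0.35,"roll":0},{"fingers":255,"x":0,"y":1.4,"z":-0.35,"roll":0},{"fingers":255,"x":0,"y":1.4,"z":-0.2,"roll":0},{"fingers":255,"x":0,"y":1.4,"z":-0.08,"roll":0},{"fingers":255,"x":0,"y":1.4,"z":-0.02,"roll":0},{"fingers":255,"x":0,"y":1.4,"z":0,"roll":0}]' >/dev/null; python3 -c "
from h import *;feel()"
```

```text
t 6.575 pos [509.44  68.65  74.14] F [-1.45 -0.76  2.3 ] Fz [2.1 2.8 2.2 2.2] z [74.07 74.14 74.17 74.19]
```

```bash
python3 -m handwheel '[{"fingers":255,"x":0,"y":0,"z":-0.35,"roll":0},{"fingers":255,"x":0,"y":0.5,"z":-0.35,"roll":0},{"fingers":255,"x":0,"y":1.1,"z":-0.35,"roll":0},{"fingers":255,"x":0,"y":1.4,"z":-0.35,"roll":0},{"fingers":255,"x":0,"y":1.4,"z":-0.2,"roll":0},{"fingers":255,"x":0,"y":1.4,"z":-0.08,"roll":0},{"fingers":255,"x":0,"y":1.4,"z":-0.02,"roll":0},{"fingers":255,"x":0,"y":1.4,"z":0,"roll":0}]' >/dev/null; python3 -c "
from h import *;feel()"
```

```text
t 7.775 pos [504.16  27.19  74.03] F [ 0.23 -0.22 -0.56] Fz [-0.7 -0.8 -0.8 -0. ] z [73.89 74.   74.09 74.15]
```

Key 4 gives no force at 74 mm, so it is the latched one. I'll press it down in steps and watch the force.

```bash
python3 -m handwheel '[{"fingers":255,"x":0,"y":0,"z":0.07,"roll":0},{"fingers":255,"x":0,"y":0,"z":0.12,"roll":0},{"fingers":255,"x":0,"y":0,"z":0.12,"roll":0}]' >/dev/null; python3 -c "
from h import *;feel()"
python3 -m handwheel '[{"fingers":255,"x":0,"y":0,"z":0.07,"roll":0},{"fingers":255,"x":0,"y":0,"z":0.14,"roll":0},{"fingers":255,"x":0,"y":0,"z":0.14,"roll":0}]' >/dev/null; python3 -c "
from h import *;feel()"
```

```text
t 8.35 pos [504.31  27.1   70.74] F [-0.88  0.69  3.28] Fz [3.5 3.2 3.4 3. ] z [70.75 70.75 70.76 70.72]
t 8.925 pos [504.31  27.07  66.33] F [-0.39  1.25  3.22] Fz [3.9 3.3 2.5 3.2] z [66.29 66.33 66.35 66.36]
```

```bash
python3 -m handwheel '[{"fingers":255,"x":0,"y":0,"z":0.02,"roll":0},{"fingers":255,"x":0,"y":0,"z":0.02,"roll":0}]' >/dev/null; python3 -c "
from h import *;feel(2)"
```

```text
t 9.275 pos [504.32  27.06  66.08] F [-0.98  1.32  6.69] Fz [7.  6.4] z [66.07 66.09]
```

That is the rubber stop. Now I'll release it and tap again to check that it is raised.

```bash
python3 -m handwheel '[{"fingers":255,"x":0,"y":0,"z":0.02,"roll":0},{"fingers":255,"x":0,"y":0,"z":0.02,"roll":0},{"fingers":255,"x":0,"y":0,"z":-0.2,"roll":0},{"fingers":255,"x":0,"y":0,"z":-0.5,"roll":0},{"fingers":255,"x":0,"y":0,"z":-0.6,"roll":0},{"fingers":255,"x":0,"y":0,"z":-0.4,"roll":0},{"fingers":255,"x":0,"y":0,"z":-0.3,"roll":0},{"fingers":255,"x":0,"y":0,"z":-0.28,"roll":0}]' >/dev/null; python3 -c "
from h import *;feel()"
```

```text
t 10.475 pos [503.79  26.95  73.91] F [-1.21  0.34  2.81] Fz [3.  2.7 3.2 2.4] z [73.77 73.88 73.98 74.02]
```

Key 4 now pushes back with 2.8 N at 74 mm, so it is raised. I'll retreat straight up, then check the other keys and the bystanders with a picture.

```bash
python3 -m handwheel '[{"fingers":255,"x":0,"y":0,"z":-0.6,"roll":0},{"fingers":255,"x":0,"y":0,"z":-1.8,"roll":0},{"fingers":255,"x":0,"y":0,"z":-3.2,"roll":0},{"fingers":255,"x":-1,"y":0,"z":-4.2,"roll":0},{"fingers":255,"x":-2.5,"y":0,"z":-4.2,"roll":0},{"fingers":255,"x":-4,"y":0,"z":-4.2,"roll":0},{"fingers":255,"x":-4.5,"y":0,"z":-4.2,"roll":0},{"fingers":255,"x":-4.5,"y":0,"z":-4.2,"roll":0}]'
python3 - <<'E'
from h import *
import cv2
a=read_camera("top")[100:240,165:335,::-1];b=read_camera("scene")[110:250,190:360,::-1]
cv2.imwrite("pics/c3.png",cv2.resize(cv2.convertScaleAbs(np.hstack([a,b]),alpha=1.2),(800,330),interpolation=cv2.INTER_CUBIC))
print(read_state()["qvel"].round(3))
E
```

```text
t: 11.48
eef_pos: [0.3701, 0.0445, 0.2004]
tcp_rot: [-3.135, 0.2, -0.002]
wrist_force: [-0.2, 0.8, -0.2]
width: -0.0
grip_force: 0.0
[-0.009  0.016  0.008 -0.001 -0.002 -0.   ]
```

View pics/c3.png

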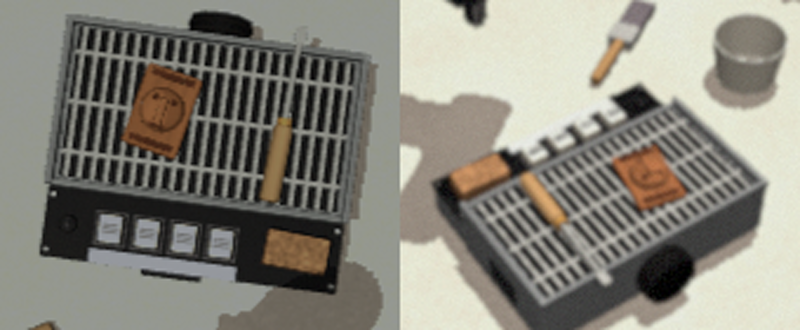

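The four keys, at (110,229) to (222,243) in the left half, look alike. The carving, gouge and sanding block are where they were, and the hand is clear.

```bash
python3 -c "
from rig import *;print(finish_job())"
```

```text
the job is handed in; nothing more can be done
None
```

The latched key was at place 4: I pressed it to its stop, a light re-tap found it raised, and I handed the job in at about 11.6 s with all four keys up, the hand clear and nothing else moved.

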